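# Unlock the induction rig and put its coils away

## Robot

A 6-joint arm with a two-finger parallel gripper is mounted at the origin on the work surface. World frame = base frame: x ahead of the robot, y to its left, z up, the work surface at z = 0. Lengths are in m, angles in degrees, forces in N, time in s.
With the tool pointing down it reaches from about 0.4 to 0.825 m from the base axis. Payload 7 kg.
Tool frame: the origin (TCP) lies on the front face of the gripper's body, between the roots of the fingers; the fingertips stand 66 mm ahead of it and the grasp point (between the pads) lies 47 mm ahead of it; z points along the fingers, y is the line along which they close (so a half turn about z gives the same grasp; the last joint's range is limited). The gripper opens to 88 mm and grips with 3 to 60 N. Pads are 19 mm wide; open, the fingers measure 130 mm over their backs; the gripper's body (78 mm by 193 mm) begins 47 mm behind the grasp point.
Start: joints at [-59.295, 20.546, 0.682, 0, -70.136, -16.507], TCP at [0.166, -0.654, 0.292] pointing down, gripper open.
Joint ranges: [-176.03, 176.03], [-82.01, 121.73], [-58.28, 71.71], [-173.87, 95.51], [-174.79, -0.11], [-173.66, 173.66]. Speed limits (degrees/s): [136.94, 136.94, 172.46, 180, 180, 180].

## Interface

Orientations are given as [roll, pitch, yaw] about the fixed x, y, z axes, in that order (R = Rz(yaw) Ry(pitch) Rx(roll)).
In Python, from plant import ctrl gives the robot as it stands.
- The arm moves only by the tool send_rows, never from a script. Its argument "deltas" is a list of rows, each a list of 2 entries, a list of its own where there are three numbers: the shift along the tool's x, y, z each as a share of 800 mm, from -1 to 1, then the turn about the tool's z as a share of 90 degrees, from -1 to 1. A call has exactly 5 rows; each row is the pose to reach, as a shift and turn from the pose commanded when the call began, along the tool's axes at that moment; what a row does not reach only later rows make up. A row lasts 1/12 s, in which the tool goes at most 41.7 mm and 7.16 degrees, less where a joint would pass 70% of its speed; a pose out of reach is approached as far as the arm can. A call with a number of a shift or a turn outside -1 to 1 is refused whole. A call with a gripper value outside its range is refused whole. "gripper" is the opening, from 0 (shut) to 1 (fully open), set as the call begins (left out, the last holds). The fingers move at their own pace and stop on an object; the grip force is fixed at half the most. Time passes only in rows, so rows that repeat a pose let the fingers close, or fill a call up. It gives the time, the measured TCP pose, the force, the opening and the grip force at its end, in the units of the state.
- ctrl.get_obs(): the state, without advancing time (a new reading comes with each control period).
- ctrl.snapshot(name): name is "scene" or "top"; returns a dict with "color" (400x640x3 uint8, red, green, blue), "vertical_fov" (degrees; the focal length in pixels is half the picture's height over the tangent of half this angle, whatever the lens; pixels are square), "cx", "cy" (the principal point, pixels), "rvec" (rotation vector, rad) and "tvec" (3), from world to camera coordinates, as OpenCV has them. Camera axes: x right, y down, z forward; pixel columns grow to the right and rows downward; lengths in m; the calibration is good to about 2 mm. A picture is of the moment at which its call begins. There is no depth.
- ctrl.close_job(): hands the job in; it is judged then, once.
Trained networks look in a picture, given as the dict that the camera call returned (one of the last four; its "shot" number tells which), for a name from the list of things; names that differ only in an ending like _2 or _b are one class to them, and where a whole thing is asked for, a point or a joint stands for the part that bears it (a point fixed in the world has none). Each returns a list of dicts, best first, with "conf" (0 to 1); they miss things now and then, are a little off and sometimes report something else, mostly with a low value. They report only what shows in the picture. A call takes as long as a camera call. They do not tell look-alikes from the thing itself.
- ctrl.boxes_of(picture, thing): "xy" ([column, row] as shares, 0 to 1, of the picture: columns of its width, rows of its height, amid what is visible of it).
- ctrl.cut_out(picture, thing): "pixels" (400x640 bool, what is visible of it) and "xy" ([column, row] as shares, 0 to 1, of the picture: columns of its width, rows of its height, amid what is visible of it).
The state is a dict: "clock": time; "joint_pos": joint angles; "qvel": joint speeds; "tau": joint torques, N m; "tool_pos": TCP position; "orientation": TCP orientation; "force": force on the tool from outside, world axes, zero at the start; "moment": the same for the moment, N m; "opening": finger opening in m; "gripper_force": force on a finger pad.
Only numpy, scipy, OpenCV 4.12 (cv2) and the standard library are available. Lean on these libraries where they do the work, as an engineer would, in place of code of your own. Each camera call takes 0.05 s, during which the arm holds its last target. There are 200 camera calls.

## Task

Put the induction experiment away: slide the safety catch fully open, press the release button under it all the way down so that the retaining frame draws back, then slide every coil up off its iron core and set each one flat (hole upright) on the floor of its own compartment of the wooden tray, in any order. Finish with the safety catch slid fully shut again, and leave the notebook, the data logger and the plank where they are.

Things in the scene. Friction and masses are not known exactly. Their poses are not given: they have to be found in the camera images.
- rig: coil rig, a fixed grey base plate 14 mm thick. Origin on the table under it, x and y along its edges; covers x -110 to +125, y -175 to +155 mm. Four upright round iron cores (18 mm diameter, 40 mm tall, tops 54 mm above the table) stand at x = -50 or +50, y = -95 or +5 mm; a fitted coil sits flat on the plate over a core, its top 60 mm above the table. The control housing is at the +y end.
- catch (a joint): safety catch: steel shutter 52 x 80 mm, 4 mm thick, its top 53 mm above the table, that slides along the rig's +x on the control housing. 0 m = shut, fully over the button; 0.065 m = fully open; stays where left; needs about 2 N.
- catch_grip (a point): centre of the top of the catch's black upright grip tab, 77 mm above the table: the tab is 12 mm thick along the rig's x, 40 mm long along y, and stands 24 mm above the shutter. Moves with the catch.
- button (a joint): release button, round, 34 mm in diameter. 0 m = up, 0.010 m = fully down; pressing takes about 5 to 8 N over the whole 10 mm, and it stays down. It draws back the retaining frame, 5 mm for each mm of press.
- button_top (a point): centre of the button's top face; 46 mm above the table when up, 36 mm when fully down (the housing face around it is at 34 mm). Moves with the button.
- keeper (a joint): retaining frame over the coils, driven by the button. 0 m: its two bars cross over the front and rear rows of cores (rig x -50 and +50 mm) and no coil can be lifted. 0.05 m (button fully down): both have moved 50 mm along the rig's +x, one now midway between the rows, one behind the rear row, about 14 mm clear of the coils.
- keeper_front (a point): middle of the top of the frame's front (-x) bar, moves with the frame. The two bars run along the rig's y from -165 to +25 mm, 14 mm wide, 7 mm thick, undersides 66 mm and tops 73 mm above the table; a third bar, on legs, joins them at y -165 to -155 mm.
- housing (a point): centre of the top of the control housing (a low block, rig x -95 to +95, y 68 to 148 mm), 34 mm above the table; two rails 14 mm high and 7 mm wide run along x on its long edges and carry the catch. The button is 40 mm towards the rig's -x from here.
- tray: loose shallow wooden storage tray, 183 x 183 mm, 18 mm high, walls and floor 5 mm thick, parted by one wall along x and one along y (as high as the rim) into four equal compartments 84 mm square, centred at x = +-44.5, y = +-44.5 mm. Origin at the centre of its underside, x and y along its edges; 0.9 kg.
- notebook: closed exercise book 90 x 140 x 12 mm with a pencil on it, lying on the table; bystander. Origin at the centre of its underside.
- logger: white data-logger box 90 x 140 x 38 mm; bystander. Origin at the centre of its underside.
- plank: plain wooden plank 300 (along x) x 50 x 12 mm; bystander. Origin at the centre of its underside.
- coil1: square wound coil: black 58 x 58 mm end flanges, copper winding between, 46 mm tall, 26 mm hole right through along z; 0.2 to 0.4 kg; grips like a 58 x 58 x 46 mm block; top and bottom alike. Origin at its centre, x and y square to its flat sides. Starts over one of the rig's cores, turned up to 0.2 rad from the rig's axes. None if not fitted.
- coil2: square wound coil: black 58 x 58 mm end flanges, copper winding between, 46 mm tall, 26 mm hole right through along z; 0.2 to 0.4 kg; grips like a 58 x 58 x 46 mm block; top and bottom alike. Origin at its centre, x and y square to its flat sides. Starts over one of the rig's cores, turned up to 0.2 rad from the rig's axes. None if not fitted.
- coil3: square wound coil: black 58 x 58 mm end flanges, copper winding between, 46 mm tall, 26 mm hole right through along z; 0.2 to 0.4 kg; grips like a 58 x 58 x 46 mm block; top and bottom alike. Origin at its centre, x and y square to its flat sides. Starts over one of the rig's cores, turned up to 0.2 rad from the rig's axes. None if not fitted.
- coil4: square wound coil: black 58 x 58 mm end flanges, copper winding between, 46 mm tall, 26 mm hole right through along z; 0.2 to 0.4 kg; grips like a 58 x 58 x 46 mm block; top and bottom alike. Origin at its centre, x and y square to its flat sides. Starts over one of the rig's cores, turned up to 0.2 rad from the rig's axes. None if not fitted.
Mind the look-alikes: they are no part of the job. Leave any green or red look-alike of the coil4 alone.

How it is judged (in metres and radians):
On the way, in this order (a step that is already met when the one before it is completed fails the run):
1. the safety catch is slid open (at least 58 mm of its 65 mm) (value of joint catch above 0.058 m), for 0.2 s.
2. then the release button is pressed down (at least 8.5 mm of 10 mm) (value of joint button above 0.0085 m), for 0.2 s.
At the end, for the whole second after the job is handed in: Every fitted coil lies flat (hole within 0.15 rad of square to the tray) and at rest on the floor of a compartment of the tray (centre within 70 mm of the tray's centre lines and 22 to 34 mm above its underside), and the safety catch is shut to within 6 mm (value of joint catch below 0.006 m and x of coil1 in the frame of tray between -0.07 and 0.07 m and y of coil1 in the frame of tray between -0.07 and 0.07 m and z of coil1 in the frame of tray between 0.022 and 0.034 m and angle between the z axis of each of coil1, coil2, coil3, coil4 and the z axis of tray, either way round below 0.15 rad and linear speed of each of coil1, coil2, coil3, coil4 below 0.03 m/s and x of coil2 in the frame of tray between -0.07 and 0.07 m and y of coil2 in the frame of tray between -0.07 and 0.07 m and z of coil2 in the frame of tray between 0.022 and 0.034 m and x of coil3 in the frame of tray between -0.07 and 0.07 m and y of coil3 in the frame of tray between -0.07 and 0.07 m and z of coil3 in the frame of tray between 0.022 and 0.034 m and x of coil4 in the frame of tray between -0.07 and 0.07 m and y of coil4 in the frame of tray between -0.07 and 0.07 m and z of coil4 in the frame of tray between 0.022 and 0.034 m); the robot touches nothing.
It fails at once if a bystander (notebook, data logger, plank) is moved more than 30 mm (distance of any of notebook, logger, plank from where it was at the start of the episode above 0.03 m).
Of coil1, coil2, coil3, coil4 only 2 to 4 are there at a start; the rules pass over those that are not, and their reading is None.
At some moment in a run one of tray may be knocked a few centimetres aside while the robot is not near it.
Once in a run the grip may slacken for a moment while it holds something.
It also fails if it takes over 210 s, if anything falls off the work surface, if the arm or the gripper's body presses on something with over 40 N, if the wrist force passes 120 N, or if a joint passes its speed limit or range.

## Working session

There is one attempt and no reset: what is moved stays moved. The work goes in short steps, Python scripts to look and compute and a tool call to move; the robot and the scene stay as the last step left them, time stands still between calls to the robot, and variables do not carry over. Pictures are saved under pics/ and viewed, at most 14 in all, crops included, and the job is handed in when it is done.

Besides the shell and the picture viewer there is one more tool, called after ">>>" by a JSON object that holds its "name" and its "arguments", one argument or row to a line. send_rows: Moves the arm, as the interface text tells. Shift numbers are shares of 800 mm and turn numbers shares of 90 degrees, none past 1 either way. Its arguments: {"type":"object","properties":{"deltas":{"type":"array","items":{"type":"array"}},"gripper":{"type":"number"}},"required":["deltas"]}

```bash
ls; mkdir -p pics
python3 - <<'E'
from plant import ctrl
import cv2,numpy as np
o=ctrl.get_obs();print(o)
for n in("scene","top"):
    s=ctrl.snapshot(n);cv2.imwrite(f"pics/{n}0.png",s["color"][:,:,::-1])
    print(n,{k:v for k,v in s.items() if k!="color"})
    for t in("rig","catch","catch_grip","button","keeper_front","housing","tray","notebook","logger","plank","coil1"):
        for d in ctrl.boxes_of(s,t): print(t,round(d["conf"],2),np.round(np.array(d["xy"])*[640,400],0))
E
```

```text
pics
{'clock': 0.0, 'joint_pos': array([-5.92953041e+01,  2.05907692e+01,  6.34565867e-01, -2.02211736e-02,
       -7.01364033e+01, -1.65062450e+01]), 'qvel': array([ 0.06069895,  0.01017434,  0.03233114,  0.0204142 ,  0.00992153,
       -0.07504444]), 'tau': array([ 8.83466837e-04, -5.82719493e+01,  2.93070316e+01,  6.99725166e+00,
        7.11611530e-03, -1.54100935e-04]), 'tool_pos': array([ 0.16544825, -0.65401812,  0.29123582]), 'orientation': array([ 1.79905808e+02, -8.08802246e-03, -1.65808429e+02]), 'force': array([1.05764807, 0.73823037, 0.06419172]), 'moment': array([ 0.00743167, -0.01321094,  0.0242217 ]), 'gripper_force': 0.0, 'opening': 0.08753688249326749}
scene {'vertical_fov': 49.18227507828341, 'cx': 319.2372032535305, 'cy': 206.70682225455667, 'rvec': array([ 1.90100713,  1.9546541 , -0.51795418]), 'tvec': array([-0.10416287, -0.45180514,  1.68835976]), 'shot': 1}
rig 0.72 [201. 207.]
catch 0.72 [248. 181.]
catch 0.65 [214. 185.]
catch_grip 0.83 [245. 183.]
keeper_front 0.92 [180. 200.]
housing 0.61 [204. 199.]
tray 0.77 [348. 207.]
notebook 0.74 [246. 280.]
logger 0.72 [305. 279.]
logger 0.49 [246. 182.]
logger 0.37 [203. 205.]
plank 0.91 [461. 221.]
plank 0.65 [203. 203.]
coil1 0.88 [185. 266.]
coil1 0.82 [214. 184.]
coil1 0.63 [212. 212.]
coil1 0.63 [198. 146.]
top {'vertical_fov': 50.88380500105558, 'cx': 328.23148793818183, 'cy': 198.1213787314036, 'rvec': array([ 2.18491821, -2.15400938,  0.14319957]), 'tvec': array([0.09341101, 0.55957634, 1.26293533]), 'shot': 2}
rig 0.75 [439. 216.]
catch_grip 0.55 [404. 232.]
keeper_front 0.81 [468. 199.]
housing 0.84 [440. 215.]
tray 0.59 [292. 212.]
notebook 0.81 [390. 132.]
logger 0.91 [332. 132.]
logger 0.59 [405. 233.]
plank 0.7 [177. 204.]
coil1 0.93 [431. 202.]
coil1 0.91 [432. 232.]
coil1 0.86 [444. 146.]
coil1 0.76 [456. 285.]
coil1 0.31 [407. 229.]
```

Run:
```python
import cv2
a=cv2.imread("pics/top0.png")[100:320,240:540];cv2.imwrite("pics/top0c.png",cv2.resize(a,(800,587),interpolation=cv2.INTER_CUBIC))
a=cv2.imread("pics/scene0.png")[110:320,130:410];cv2.imwrite("pics/scene0c.png",cv2.resize(a,(800,600),interpolation=cv2.INTER_CUBIC))
```

```text
(no output)
```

View pics/top0c.png

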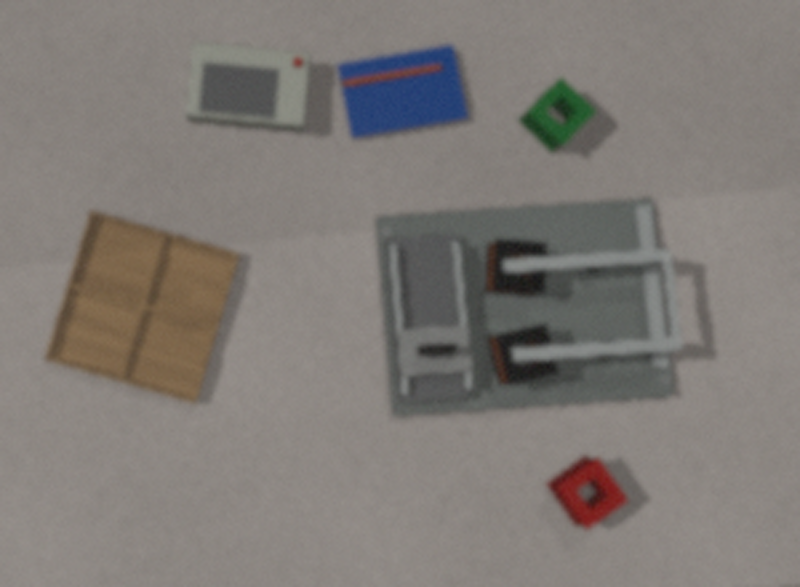

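View pics/scene0c.png

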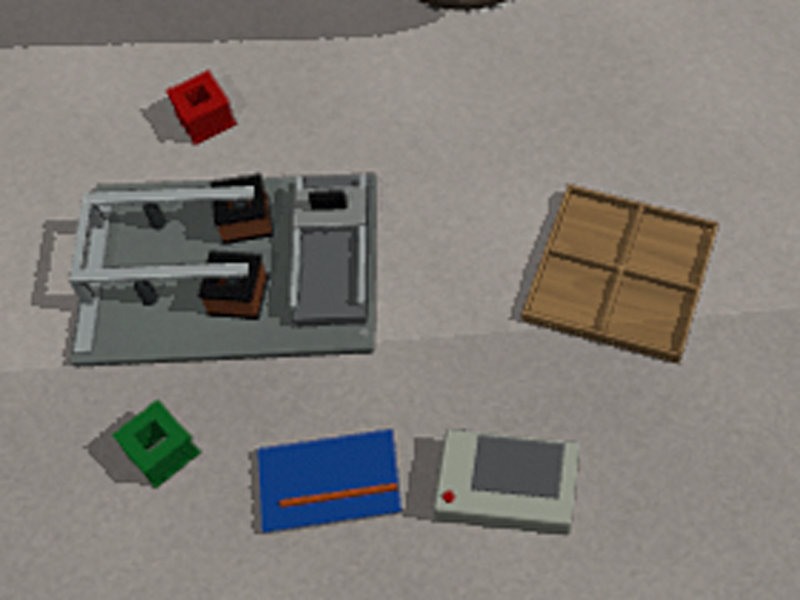

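Two coils are fitted, both at rig y=+5. In the top picture they are at about (434,200) and (437,233). The look-alikes are green at (449,143) and red at (460,284), both loose on the table, so I leave them. The catch is shut, with its tab at (404,231), and the tray is at (294,214).

```bash
cat > h.py <<'E'
from plant import ctrl
import cv2,numpy as np
from scipy.optimize import least_squares
from scipy.spatial.transform import Rotation as R
def K(s):
    f=200/np.tan(np.radians(s["vertical_fov"]/2));return np.array([[f,0,s["cx"]],[0,f,s["cy"]],[0,0,1]])
def proj(s,P): return cv2.projectPoints(np.asarray(P,float).reshape(-1,3),s["rvec"],s["tvec"],K(s),None)[0][:,0]
def ray(s,px,z):
    Rm=cv2.Rodrigues(s["rvec"])[0];c=-Rm.T@s["tvec"];d=Rm.T@np.linalg.inv(K(s))@[px[0],px[1],1]
    return c+d*(z-c[2])/d[2]
def T(p,L):  # planar pose x,y,yaw(rad) local->world
    L=np.asarray(L,float).reshape(-1,3);c,s=np.cos(p[2]),np.sin(p[2])
    return np.c_[p[0]+c*L[:,0]-s*L[:,1],p[1]+s*L[:,0]+c*L[:,1],L[:,2]]
def fit(obs,p0): # obs: list of (snap, local pts, pixels)
    r=least_squares(lambda p:np.concatenate([(proj(s,T(p,L))-px).ravel() for s,L,px in obs]),p0,loss="soft_l1",x_scale=[.1,.1,.1])
    return r.x,np.round(r.fun.reshape(-1,2),1)
def go(x,y,z,yaw): # target TCP, print shares in tool axes
    o=ctrl.get_obs();q=R.from_euler("xyz",o["orientation"],degrees=True)
    d=q.inv().apply(np.array([x,y,z])-o["tool_pos"])
    t=-((yaw-o["orientation"][2]+90)%180-90)
    print("shift",np.round(d/.8,4),"turn",np.round(t/90,4),"dist",np.round(np.linalg.norm(d)*1e3),"deg",round(t,1))
E
python3 - <<'E'
from h import *
s,t=ctrl.snapshot("scene"),ctrl.snapshot("top")
tc=lambda a:np.array(a)*.375+[240,100]
sc=lambda a:np.array(a)*.35+[130,110]
pl=np.array([[125,155,14],[125,-175,14],[-110,-175,14],[-110,155,14]])/1e3
rig,r=fit([(t,pl,tc([(377,217),(655,200),(678,393),(393,415)])),(s,pl,sc([(375,350),(72,360),(95,185),(375,173)]))],[.55,-.25,0])
print("rig",rig,r.tolist())
a=.0915;tl=np.array([[a,a,.018],[a,-a,.018],[-a,-a,.018],[-a,a,.018]])
tr,r=fit([(t,tl,tc([(92,211),(243,255),(200,402),(47,360)])),(s,tl,sc([(680,358),(525,318),(568,186),(717,224)]))],[.55,.2,-.2])
print("tray",tr,r.tolist())
for n,S,p in(("top",t,(404,231)),("scene",s,(244.5,179.8))):
    w=ray(S,p,.077);d=w[:2]-rig[:2];c,q=np.cos(rig[2]),np.sin(rig[2]);print("tab",n,w,"rig",c*d[0]+q*d[1],-q*d[0]+c*d[1])
for n,L in(("button",[-.04,.108,.046]),("core f",[-.05,.005,.06]),("core r",[.05,.005,.06])): 
    P=T(rig,L);print(n,P[0],proj(t,P)[0],proj(s,P)[0])
np.savez("pose.npz",rig=rig,tray=tr)
E
```

```text
rig [ 0.50791486 -0.22856753  0.08344543] [[-0.5, -1.2], [-1.0, -1.8], [-1.1, 0.5], [-0.0, -0.2], [-0.9, -1.5], [-1.4, 0.2], [-0.3, -1.2], [-0.2, -1.3]]
tray [ 0.51014935  0.20682011 -0.26186588] [[-0.5, -1.7], [-0.8, -2.3], [-0.8, -0.4], [-0.7, -1.0], [-0.3, -1.3], [-2.3, -2.2], [-1.4, -1.8], [-0.5, -1.9]]
tab top [ 0.45859933 -0.12293016  0.077     ] rig -0.0403392074918837 0.10938018689603558
tab scene [ 0.47103896 -0.12107889  0.077     ] rig -0.02778856636240093 0.11018818700568296
button [ 0.45905239 -0.12427727  0.046     ] [402.43334625 231.23983054] [245.29582481 181.96736385]
core f [ 0.4576721  -0.22775236  0.06      ] [437.76726575 232.00996136] [212.71445358 178.42891649]
core r [ 0.55732414 -0.2194175   0.06      ] [434.46840559 198.92741963] [210.64024856 205.19079187]
```

Run:
```python
from h import *
rig=np.load("pose.npz")["rig"];P=T(rig,[-.070,.108,.2])[0];print(P);go(*P,np.degrees(rig[2])+180)
```

```text
[ 0.42915678 -0.12677773  0.2       ]
shift [-0.4812  0.5585  0.1152] turn 0.1047 dist 597.0 deg 9.4
```

>>> {"name": "send_rows", "arguments": {
  "deltas": [
    [[-0.034,0.039,0.008],0.03],
    [[-0.068,0.078,0.016],0.06],
    [[-0.102,0.118,0.024],0.09],
    [[-0.136,0.158,0.032],0.105],
    [[-0.17,0.197,0.04],0.105]
  ],
  "gripper": 0
}}

```text
clock: 1.72
tool_pos: [0.258, -0.4686, 0.2603]
orientation: [-180.0, 0.0, -175.4]
force: [2.3, -0.6, 0.1]
opening: 0.0598
gripper_force: 0.0
```

Run:
```python
from h import *
rig=np.load("pose.npz")["rig"];P=T(rig,[-.070,.108,.2])[0];print(ctrl.get_obs()["clock"]);go(*P,np.degrees(rig[2])+180)
```

```text
1.7167
shift [-0.2477  0.4087  0.0753] turn -0.0018 dist 387.0 deg -0.2
```

>>> {"name": "send_rows", "arguments": {
  "deltas": [
    [[-0.026,0.043,0.008],0],
    [[-0.052,0.086,0.016],0],
    [[-0.078,0.129,0.024],0],
    [[-0.104,0.172,0.032],0],
    [[-0.13,0.215,0.04],0]
  ]
}}

```text
clock: 2.13
tool_pos: [0.3476, -0.2885, 0.2287]
orientation: [-180.0, 0.1, -175.3]
force: [0.6, -0.1, -0.1]
opening: 0.0264
gripper_force: 0.0
```

>>> {"name": "send_rows", "arguments": {
  "deltas": [
    [[-0.026,0.043,0.008],0],
    [[-0.052,0.086,0.016],0],
    [[-0.078,0.129,0.024],0],
    [[-0.104,0.172,0.032],0],
    [[-0.116,0.192,0.036],0]
  ]
}}

```text
clock: 2.55
tool_pos: [0.4284, -0.1263, 0.1997]
orientation: [180.0, 0.1, -175.1]
force: [1.2, -0.7, 0.2]
opening: 0.0007
gripper_force: 0.0
```

Run:
```python
from h import *
rig=np.load("pose.npz")["rig"];P=T(rig,[-.070,.108,.128])[0];print(P);go(*P,np.degrees(rig[2])+180)
o=ctrl.get_obs();tip=o["tool_pos"]+[0,0,-.066]
out=[]
for n in("scene","top"):
    s=ctrl.snapshot(n);c=proj(s,tip)[0];print(n,c)
    x,y=[int(v) for v in c];a=s["color"][y-50:y+50,x-65:x+65,::-1]
    out.append(cv2.resize(a,(520,400),interpolation=cv2.INTER_CUBIC)[:, :395]);print(x-65,y-50)
cv2.imwrite("pics/c1.png",np.hstack(out))
```

```text
[ 0.42915678 -0.12677773  0.128     ]
shift [-0.0008 -0.0006  0.0896] turn 0.001 dist 72.0 deg 0.1
scene [241.73944989 158.23781718]
176 108
top [409.24498833 241.03794284]
344 191
```

View pics/c1.png

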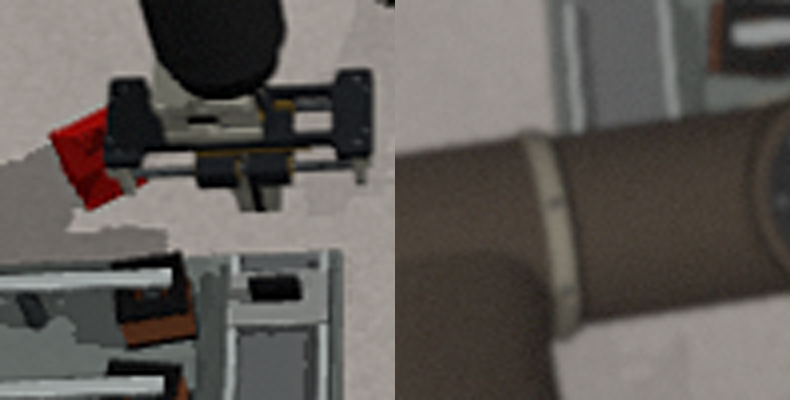

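```bash
cat >> h.py <<'E'
def snap(n):
    s=ctrl.snapshot(n)
    if n=="scene": s=dict(s,cx=s["cx"]-.5,cy=s["cy"]+2.)
    return s
E
python3 - <<'E'
from h import *
s,t=snap("scene"),snap("top")
tc=lambda a:np.array(a)*.375+[240,100]
sc=lambda a:np.array(a)*.35+[130,110]
pl=np.array([[125,155,14],[125,-175,14],[-110,-175,14],[-110,155,14]])/1e3
A=(t,pl,tc([(377,217),(655,200),(678,393),(393,415)]));B=(s,pl,sc([(375,350),(72,360),(95,185),(375,173)]))
for o in([A],[B],[A,B]):
    rig,r=fit(o,[.55,-.25,0]);print("rig",rig,r.tolist())
a=.0915;tl=np.array([[a,a,.018],[a,-a,.018],[-a,-a,.018],[-a,a,.018]])
A=(t,tl,tc([(92,211),(243,255),(200,402),(47,360)]));B=(s,tl,sc([(680,358),(525,318),(568,186),(717,224)]))
for o in([A],[B],[A,B]):
    tr,r=fit(o,[.55,.2,-.2]);print("tray",tr,r.tolist())
for n,S,p in(("top",t,(404,231)),("scene",s,(244.5,178.5))):
    w=ray(S,p,.077);d=w[:2]-rig[:2];c,q=np.cos(rig[2]),np.sin(rig[2]);print("tab",n,w,"rig",c*d[0]+q*d[1],-q*d[0]+c*d[1])
np.savez("pose.npz",rig=rig,tray=tr)
P=T(rig,[-.070,.108,.128])[0];print(P);go(*P,np.degrees(rig[2])+180)
E
```

```text
rig [ 0.50576059 -0.23060047  0.08245288] [[0.2, -0.6], [-0.3, -1.1], [-0.5, 1.2], [0.6, 0.5]]
rig [ 0.50396076 -0.22526026  0.08255447] [[-0.2, -0.5], [-0.6, 1.0], [0.5, -0.2], [0.4, -0.2]]
rig [ 0.50452889 -0.22813922  0.07999291] [[-0.5, -0.3], [-0.9, -0.6], [-1.3, 1.8], [-0.3, 0.7], [-1.3, -0.3], [-1.7, 1.1], [-0.3, -0.2], [-0.3, 0.0]]
tray [ 0.50597991  0.20448447 -0.26328559] [[0.2, -0.4], [-0.0, -0.9], [-0.1, 1.0], [-0.1, 0.3]]
tray [ 0.50906139  0.21189501 -0.26066346] [[0.9, 0.4], [-1.1, -0.4], [-0.4, 0.0], [0.5, -0.2]]
tray [ 0.50762878  0.2075028  -0.26076771] [[-0.8, -0.9], [-1.0, -1.5], [-1.0, 0.4], [-1.0, -0.1], [-0.5, -0.0], [-2.5, -0.8], [-1.7, -0.4], [-0.8, -0.6]]
tab top [ 0.45859933 -0.12293016  0.077     ] rig -0.03737568545566396 0.10854275440875674
tab scene [ 0.45843245 -0.12089432  0.077     ] rig -0.037379356805853414 0.11058541280718553
[ 0.42612271 -0.12607811  0.128     ]
shift [0.0007 0.0037 0.0897] turn 0.003 dist 72.0 deg 0.3
```

>>> {"name": "send_rows", "arguments": {
  "deltas": [
    [[0.0015,0.001,0.03],0],
    [[0.0015,0.001,0.06],0],
    [[0.0015,0.001,0.09],0],
    [[0.0015,0.001,0.09],0],
    [[0.0015,0.001,0.09],0]
  ]
}}

```text
clock: 3.17
tool_pos: [0.4247, -0.1298, 0.1275]
orientation: [-180.0, -0.2, -175.3]
force: [1.4, 1.2, 0.3]
opening: 0.0005
gripper_force: 0.0
```

>>> {"name": "send_rows", "arguments": {
  "deltas": [
    [[-0.015,0,0],0],
    [[-0.03,0,0],0],
    [[-0.045,0,0],0],
    [[-0.06,0,0],0],
    [[-0.06,0,0],0]
  ]
}}

```text
clock: 3.58
tool_pos: [0.4769, -0.1246, 0.1284]
orientation: [-180.0, 0.2, -175.2]
force: [0.3, 0.0, 0.6]
opening: 0.0002
gripper_force: 0.0
```

>>> {"name": "send_rows", "arguments": {
  "deltas": [
    [[-0.01,0,0],0],
    [[-0.02,0,0],0],
    [[-0.03,0,0],0],
    [[-0.034,0,0],0],
    [[-0.034,0,0],0]
  ]
}}

```text
clock: 4.0
tool_pos: [0.5018, -0.1224, 0.1277]
orientation: [-180.0, 0.0, -175.2]
force: [-0.3, -1.0, -0.0]
opening: 0.0006
gripper_force: 0.0
```

Run:
```python
from h import *
o=ctrl.get_obs();print(o["tool_pos"],o["force"])
out=[]
for n in("scene","top"):
    s=snap(n)
    x,y=(245,185) if n=="scene" else (405,225)
    out.append(cv2.resize(s["color"][y-50:y+50,x-50:x+50,::-1],(400,400),interpolation=cv2.INTER_CUBIC))
    for d in ctrl.boxes_of(s,"catch_grip"): print(n,d["conf"],ray(s,np.array(d["xy"])*[640,400],.077))
cv2.imwrite("pics/c2.png",np.hstack(out))
```

```text
[ 0.50176452 -0.12236482  0.12767128] [-0.27584649 -0.954313   -0.02303456]
scene 0.54 [ 0.53595401 -0.11688395  0.077     ]
```

View pics/c2.png

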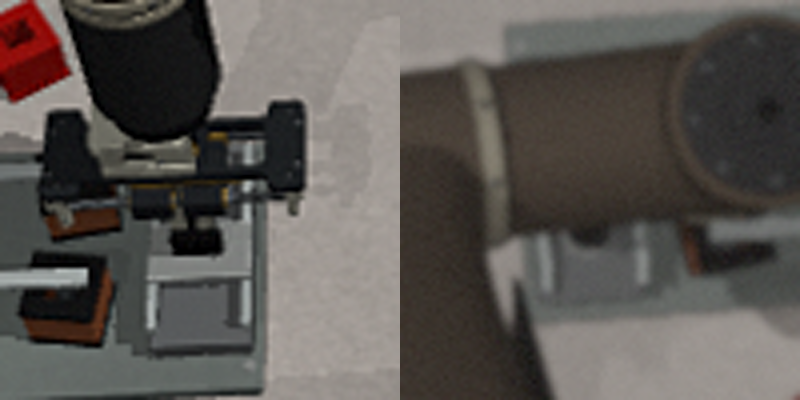

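>>> {"name": "send_rows", "arguments": {
  "deltas": [
    [[-0.003,0,0],0],
    [[-0.006,0,0],0],
    [[-0.007,0,0],0],
    [[-0.007,0,0],0],
    [[-0.007,0,0],0]
  ]
}}

```text
clock: 4.62
tool_pos: [0.5063, -0.1221, 0.1278]
orientation: [-180.0, 0.0, -175.3]
force: [-0.4, 0.5, 0.0]
opening: 0.0005
gripper_force: 0.3
```

>>> {"name": "send_rows", "arguments": {
  "deltas": [
    [[-0.002,0,0],0],
    [[-0.004,0,0],0],
    [[-0.004,0,0],0],
    [[-0.004,0,0],0],
    [[-0.004,0,0],0]
  ]
}}

```text
clock: 5.03
tool_pos: [0.5079, -0.122, 0.1274]
orientation: [180.0, -0.2, -175.3]
force: [-6.0, 0.7, 3.1]
opening: 0.0004
gripper_force: 2.8
```

>>> {"name": "send_rows", "arguments": {
  "deltas": [
    [[-0.002,0,0],0],
    [[-0.003,0,0],0],
    [[-0.003,0,0],0],
    [[-0.003,0,0],0],
    [[-0.003,0,0],0]
  ]
}}

```text
clock: 5.45
tool_pos: [0.5082, -0.1221, 0.1269]
orientation: [180.0, -0.4, -175.3]
force: [-10.5, 0.2, 7.5]
opening: 0.0004
gripper_force: 5.7
```

>>> {"name": "send_rows", "arguments": {
  "deltas": [
    [[0.02,0,-0.005],0],
    [[0.04,0,-0.005],0],
    [[0.062,0,-0.005],0],
    [[0.064,0,-0.005],0],
    [[0.064,0,-0.005],0]
  ]
}}

```text
clock: 5.87
tool_pos: [0.4604, -0.1259, 0.1321]
orientation: [180.0, 0.1, -175.2]
force: [-0.1, -0.0, -0.0]
opening: 0.0002
gripper_force: 0.0
```

Run:
```python
from h import *
go(.459,-.1255,.103,-175.3);o=ctrl.get_obs();print(o["tool_pos"],o["force"])
```

```text
shift [0.0018 0.0007 0.0363] turn 0.0006 dist 29.0 deg 0.1
[ 0.46041427 -0.12590475  0.13205887] [-0.11846455 -0.03634865 -0.04070653]
```

>>> {"name": "send_rows", "arguments": {
  "deltas": [
    [[0.0015,0,0.01],0],
    [[0.0015,0,0.02],0],
    [[0.0015,0,0.026],0],
    [[0.0015,0,0.032],0],
    [[0.0015,0,0.036],0]
  ]
}}

```text
clock: 6.28
tool_pos: [0.46, -0.1259, 0.102]
orientation: [-180.0, -0.0, -175.2]
force: [-0.4, 1.0, 4.7]
opening: 0.0004
gripper_force: 2.8
```

>>> {"name": "send_rows", "arguments": {
  "deltas": [
    [[0,0,0.002],0],
    [[0,0,0.002],0],
    [[0,0,0.002],0],
    [[0,0,0.002],0],
    [[0,0,0.002],0]
  ]
}}

```text
clock: 6.7
tool_pos: [0.4601, -0.1259, 0.1017]
orientation: [-180.0, 0.0, -175.2]
force: [-3.8, 2.4, 15.1]
opening: 0.0002
gripper_force: 7.7
```

>>> {"name": "send_rows", "arguments": {
  "deltas": [
    [[0,0,-0.05],0],
    [[0,0,-0.1],0],
    [[0,0.05,-0.12],0],
    [[0,0.1,-0.12],0],
    [[0,0.15,-0.12],0]
  ],
  "gripper": 0.85
}}

```text
clock: 7.12
tool_pos: [0.4501, -0.0053, 0.1982]
orientation: [179.9, 0.2, -175.4]
force: [0.7, 0.1, 0.2]
opening: 0.028
gripper_force: 0.0
```

>>> {"name": "send_rows", "arguments": {
  "deltas": [
    [[0,0.05,0],0],
    [[0,0.1,0],0],
    [[0,0.15,0],0],
    [[0,0.15,0],0],
    [[0,0.15,0],0]
  ]
}}

```text
clock: 7.53
tool_pos: [0.4395, 0.1154, 0.1966]
orientation: [-180.0, -0.0, -175.0]
force: [0.4, -1.3, -0.2]
opening: 0.0613
gripper_force: 0.0
```

Run:
```python
from h import *
out=[]
for n in("scene","top"):
    s=snap(n)
    x,y=(215,185) if n=="scene" else (430,218)
    out.append(cv2.resize(s["color"][y-50:y+50,x-50:x+50,::-1],(400,400),interpolation=cv2.INTER_CUBIC))
    for d in ctrl.boxes_of(s,"coil1"): print(n,d["conf"],np.array(d["xy"])*[640,400])
    cv2.imwrite(f"pics/{n}3.png",s["color"][:,:,::-1])
cv2.imwrite("pics/c3.png",np.hstack(out))
```

```text
scene 0.91 [215.616 177.4  ]
scene 0.82 [198.912 145.68 ]
scene 0.77 [212.416 209.92 ]
scene 0.62 [184.512 267.4  ]
top 0.94 [458.112 281.8  ]
top 0.88 [446.272 143.2  ]
top 0.87 [429.504 198.   ]
top 0.79 [431.808 232.4  ]
```

View pics/c3.png

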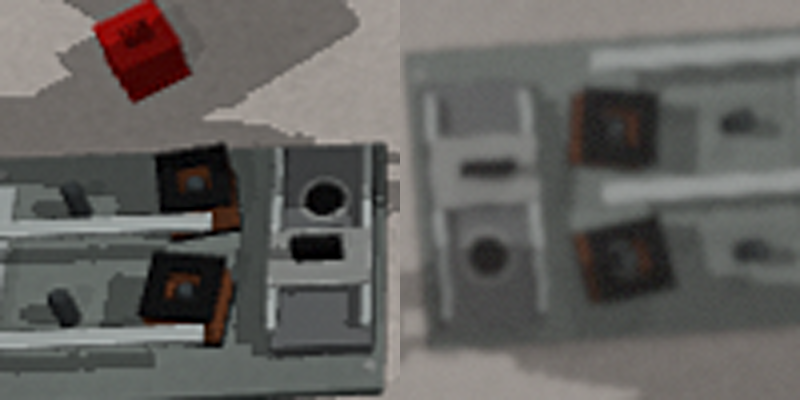

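Run:
```python
from h import *
s,t=snap("scene"),snap("top")
a=.029
sq=np.array([[a,a,.06],[a,-a,.06],[-a,-a,.06],[-a,a,.06]])  # top image: TL,TR,BR,BL
tc=lambda c:np.array(c)*.25+[380,168]
sc=lambda c:np.array(c)*.25+[165,135]
D={"rear":([(182,90),(258,92),(255,165),(180,158)],[(222,318),(140,318),(150,252),(232,256)],(.557,-.22)),
"front":([(178,233),(262,217),(275,287),(195,302)],[(238,205),(165,212),(155,153),(228,147)],(.457,-.228))}
rig=np.load("pose.npz")["rig"];rig[0]=.5065
for k,(A,B,p) in D.items():
    A=(t,sq,tc(A));B=(s,sq,sc(B))
    for o in([A],[B],[A,B]):
        x,r=fit(o,[*p,0]);print(k,np.round(x,4),np.degrees(x[2]).round(1))
    print(np.abs(r).mean(),T(rig,[.05 if k=="rear" else -.05,.005,0]))
```

```text
rear [ 0.5556 -0.2201 -0.05  ] -2.9
rear [ 0.5544 -0.2156  0.014 ] 0.8
rear [ 0.5547 -0.2185 -0.0155] -0.9
0.65625 [[ 0.55594058 -0.21915983  0.        ]]
front [ 0.455  -0.2249  0.1961] 11.2
front [ 0.4548 -0.2219  0.2271] 13.0
front [ 0.4548 -0.2233  0.2135] 12.2
0.7125 [[ 0.45626035 -0.22715059  0.        ]]
```

Run:
```python
from h import *
go(.455,-.226,.175,-168)
```

```text
shift [ 0.0151 -0.4228  0.0277] turn -0.0818 dist 339.0 deg -7.4
```

>>> {"name": "send_rows", "arguments": {
  "deltas": [
    [[0.002,-0.05,0],-0.03],
    [[0.004,-0.1,0],-0.05],
    [[0.006,-0.15,0],-0.08],
    [[0.008,-0.2,0],-0.082],
    [[0.01,-0.25,0],-0.082]
  ],
  "gripper": 0.8
}}

```text
clock: 8.25
tool_pos: [0.4477, -0.0894, 0.1976]
orientation: [-180.0, 0.0, -167.9]
force: [1.2, 0.9, 0.1]
opening: 0.0701
gripper_force: 0.0
```

Run:
```python
from h import *
go(.455,-.226,.155,-168)
```

```text
shift [ 0.0269 -0.1689  0.0532] turn 0.0011 dist 143.0 deg 0.1
```

>>> {"name": "send_rows", "arguments": {
  "deltas": [
    [[0.007,-0.045,0.01],0],
    [[0.014,-0.09,0.02],0],
    [[0.021,-0.135,0.035],0],
    [[0.027,-0.169,0.053],0],
    [[0.027,-0.169,0.053],0]
  ]
}}

```text
clock: 8.67
tool_pos: [0.4536, -0.2279, 0.1522]
orientation: [179.9, -0.2, -168.2]
force: [0.7, 0.1, 0.8]
opening: 0.0702
gripper_force: 0.0
```

Run:
```python
from h import *
go(.455,-.226,.097,-168)
o=ctrl.get_obs();s=snap("scene");x,y=(215,180)
cv2.imwrite("pics/c4.png",cv2.resize(s["color"][y-40:y+40,x-40:x+40,::-1],(480,480),interpolation=cv2.INTER_CUBIC))
```

```text
shift [-0.0024  0.0019  0.069 ] turn -0.0023 dist 55.0 deg -0.2
```

View pics/c4.png

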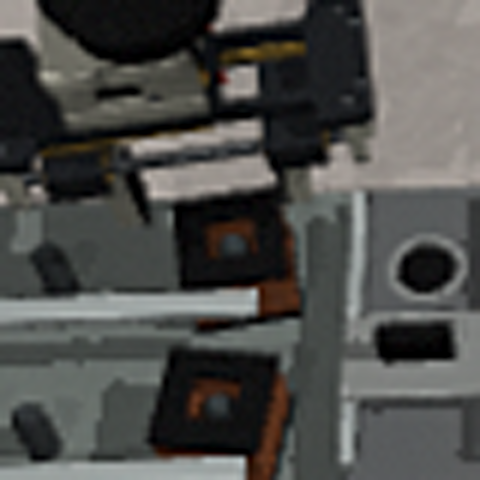

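Run:
```python
from h import *
s=snap("scene");o=ctrl.get_obs();q=R.from_euler("xyz",o["orientation"],degrees=True)
for y in(-.035,.035): print(y,(proj(s,o["tool_pos"]+q.apply([0,y,.066]))[0]-[175,140])*6)
print((proj(s,T([.4548,-.2233,.21],[[a*.029,b*.029,.06] for a in(-1,1) for b in(-1,1)]))-[175,140])*6)
```

```text
-0.035 [151.26224293 217.48430225]
0.035 [284.45733029 198.1322829 ]
[[175.09704138 202.49684017]
 [282.45271837 186.73657192]
 [180.98437094 291.1812681 ]
 [290.49751404 274.75030097]]
```

>>> {"name": "send_rows", "arguments": {
  "deltas": [
    [[-0.002,0.003,0.02],0],
    [[-0.002,0.003,0.035],0],
    [[-0.002,0.003,0.05],0],
    [[-0.002,0.003,0.06],0],
    [[-0.002,0.003,0.069],0]
  ]
}}

```text
clock: 9.18
tool_pos: [0.457, -0.2204, 0.0999]
orientation: [-180.0, 0.1, -167.8]
force: [0.7, -0.8, 0.8]
opening: 0.0703
gripper_force: 0.5
```

>>> {"name": "send_rows", "arguments": {
  "deltas": [
    [[0,0,0],0],
    [[0,0,0],0],
    [[0,0,0],0],
    [[0,0,0],0],
    [[0,0,0],0]
  ],
  "gripper": 0.4
}}

```text
clock: 9.6
tool_pos: [0.457, -0.2224, 0.1004]
orientation: [-179.9, 0.0, -167.8]
force: [1.3, -16.4, -6.3]
opening: 0.0581
gripper_force: 29.9
```

>>> {"name": "send_rows", "arguments": {
  "deltas": [
    [[0,-0.003,0],0],
    [[0,-0.003,-0.015],0],
    [[0,-0.003,-0.035],0],
    [[0,-0.003,-0.06],0],
    [[0,-0.003,-0.09],0]
  ]
}}

```text
clock: 10.02
tool_pos: [0.456, -0.2227, 0.1718]
orientation: [179.9, -0.1, -167.9]
force: [0.6, 0.4, -2.3]
opening: 0.0583
gripper_force: 30.0
```

>>> {"name": "send_rows", "arguments": {
  "deltas": [
    [[0,0,-0.03],0],
    [[0,0,-0.04],0],
    [[0,0,-0.04],0],
    [[0,0,-0.04],0],
    [[0,0,-0.04],0]
  ]
}}

```text
clock: 10.43
tool_pos: [0.4561, -0.2228, 0.2023]
orientation: [179.9, -0.1, -167.9]
force: [0.2, -0.1, -2.6]
opening: 0.0577
gripper_force: 30.0
```

Run:
```python
from h import *
o=ctrl.get_obs();print(o["tool_pos"],o["opening"],o["force"])
s,t=snap("scene"),snap("top")
for n,S in(("scene",s),("top",t)):
    for d in ctrl.cut_out(S,"tray")[:2]:
        m=d["pixels"].astype(np.uint8);c=max(cv2.findContours(m,0,1)[0],key=cv2.contourArea)
        b=cv2.boxPoints(cv2.minAreaRect(c));print(n,d["conf"],m.sum(),b.round(1).tolist(),np.array(d["xy"])*[640,400])
x,y=(345,205);A=cv2.resize(s["color"][y-50:y+50,x-65:x+65,::-1],(520,400),interpolation=3)
x,y=(215,170);B=cv2.resize(s["color"][y-50:y+50,x-33:x+33,::-1],(270,400),interpolation=3)
cv2.imwrite("pics/c5.png",np.hstack([A,B]))
```

```text
[ 0.45611759 -0.22277661  0.20233531] 0.057684908293663295 [ 0.23905993 -0.10895117 -2.62065882]
scene 0.72 2862 [[312.0, 221.39999389648438], [326.29998779296875, 171.5], [381.5, 187.3000030517578], [367.20001220703125, 237.1999969482422]] [346.432 206.8  ]
top 0.83 3423 [[255.60000610351562, 234.6999969482422], [272.6000061035156, 178.0], [329.3999938964844, 195.0], [312.3999938964844, 251.6999969482422]] [291.392 213.   ]
```

View pics/c5.png

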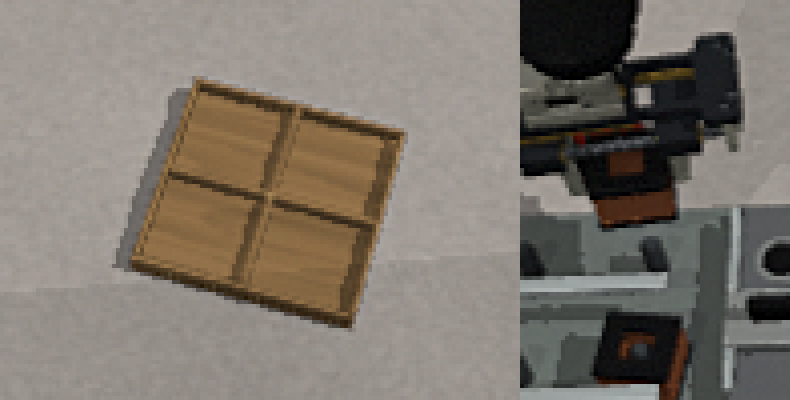

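Run:
```python
from h import *
tr=np.load("pose.npz")["tray"]
for L in([-.0445,.0445,.17],[.0445,-.0445,.17]):
    P=T(tr,L)[0];print(P,np.hypot(*P[:2]));go(*P,np.degrees(tr[2])+180)
```

```text
[0.47610631 0.26197146 0.17      ] 0.5434208924106253
shift [-0.1513  0.5876  0.0408] turn 0.3007 dist 487.0 deg 27.1
[0.53915124 0.15303415 0.17      ] 0.5604493810599014
shift [-0.1997  0.4379  0.0406] turn 0.3007 dist 386.0 deg 27.1
```

>>> {"name": "send_rows", "arguments": {
  "deltas": [
    [[-0.01,0.04,0],0.05],
    [[-0.02,0.085,0],0.1],
    [[-0.03,0.13,0],0.15],
    [[-0.042,0.175,0],0.2],
    [[-0.055,0.22,0],0.25]
  ]
}}

```text
clock: 11.05
tool_pos: [0.4625, -0.0404, 0.2033]
orientation: [-180.0, -0.0, 169.4]
force: [1.6, -0.1, -3.4]
opening: 0.0576
gripper_force: 29.9
```

Run:
```python
from h import *
go(.476,.262,.17,165)
```

```text
shift [0.0532 0.3747 0.0415] turn 0.0485 dist 305.0 deg 4.4
```

>>> {"name": "send_rows", "arguments": {
  "deltas": [
    [[0.007,0.045,0.005],0.02],
    [[0.013,0.09,0.01],0.049],
    [[0.019,0.135,0.015],0.049],
    [[0.026,0.18,0.02],0.049],
    [[0.032,0.225,0.025],0.049]
  ]
}}

```text
clock: 11.47
tool_pos: [0.4698, 0.1416, 0.1831]
orientation: [-180.0, -0.0, 165.2]
force: [0.6, -0.5, -2.3]
opening: 0.058
gripper_force: 30.0
```

Run:
```python
from h import *
go(.476,.262,.17,165)
```

```text
shift [0.0309 0.1475 0.0163] turn 0.0026 dist 121.0 deg 0.2
```

>>> {"name": "send_rows", "arguments": {
  "deltas": [
    [[0.01,0.045,0.005],0],
    [[0.02,0.09,0.01],0],
    [[0.031,0.135,0.016],0],
    [[0.031,0.147,0.016],0],
    [[0.031,0.147,0.016],0]
  ]
}}

```text
clock: 11.88
tool_pos: [0.4766, 0.2627, 0.1697]
orientation: [-179.9, -0.0, 165.4]
force: [1.0, -0.5, -2.5]
opening: 0.0579
gripper_force: 30.0
```

Run:
```python
from h import *
go(.476,.262,.093,165);o=ctrl.get_obs();print(o["tool_pos"])
s,t=snap("scene"),snap("top")
x,y=(365,195);A=cv2.resize(s["color"][y-50:y+50,x-50:x+50,::-1],(400,400),interpolation=3)
x,y=(295,212);B=cv2.resize(t["color"][y-50:y+50,x-50:x+50,::-1],(400,400),interpolation=3)
cv2.imwrite("pics/c6.png",np.hstack([A,B]))
```

```text
shift [ 0.0004 -0.0009  0.0959] turn 0.0044 dist 77.0 deg 0.4
[0.47655185 0.26269073 0.16974194]
```

View pics/c6.png

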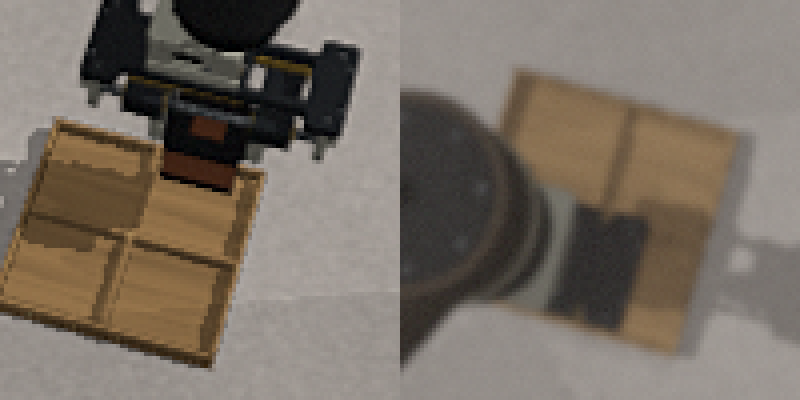

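The coil is held and hangs over the near-left compartment. The tray has not moved: its scene corner is still at (329,175). I can lower it.

>>> {"name": "send_rows", "arguments": {
  "deltas": [
    [[0,0,0.03],0],
    [[0,0,0.055],0],
    [[0,0,0.075],0],
    [[0,0,0.088],0],
    [[0,0,0.095],0]
  ]
}}

```text
clock: 12.4
tool_pos: [0.4759, 0.2583, 0.0936]
orientation: [-179.9, -0.1, 165.1]
force: [0.4, 0.3, -3.5]
opening: 0.058
gripper_force: 30.0
```

>>> {"name": "send_rows", "arguments": {
  "deltas": [
    [[0,0,0.001],0],
    [[0,0,0.001],0],
    [[0,0,0.001],0],
    [[0,0,0.001],0],
    [[0,0,0.001],0]
  ]
}}

```text
clock: 12.82
tool_pos: [0.4767, 0.2602, 0.0949]
orientation: [179.9, 0.0, 165.2]
force: [-0.0, -0.3, -2.6]
opening: 0.0575
gripper_force: 30.0
```

>>> {"name": "send_rows", "arguments": {
  "deltas": [
    [[0,0,0.002],0],
    [[0,0,0.004],0],
    [[0,0,0.004],0],
    [[0,0,0.004],0],
    [[0,0,0.004],0]
  ]
}}

```text
clock: 13.23
tool_pos: [0.4765, 0.2601, 0.0911]
orientation: [180.0, 0.0, 165.2]
force: [-0.7, -0.0, 0.7]
opening: 0.0578
gripper_force: 30.0
```

Contact made, so I release it and rise.

>>> {"name": "send_rows", "arguments": {
  "deltas": [
    [[0,0,0],0],
    [[0,0,0],0],
    [[0,0,0],0],
    [[0,0,0],0],
    [[0,0,0],0]
  ],
  "gripper": 0.8
}}

```text
clock: 13.65
tool_pos: [0.4764, 0.2599, 0.0909]
orientation: [-180.0, 0.0, 165.2]
force: [0.6, -0.1, 0.4]
opening: 0.0699
gripper_force: 0.0
```

>>> {"name": "send_rows", "arguments": {
  "deltas": [
    [[0,0,-0.03],0],
    [[0,0,-0.07],0],
    [[0,0,-0.12],0],
    [[0,-0.04,-0.13],0],
    [[0,-0.08,-0.13],0]
  ]
}}

```text
clock: 14.07
tool_pos: [0.4615, 0.1994, 0.1982]
orientation: [179.7, 0.2, 165.3]
force: [0.5, -1.4, -1.6]
opening: 0.07
gripper_force: 0.0
```

Run:
```python
from h import *
go(.5555,-.2195,.19,-180.5)
```

```text
shift [-0.2461 -0.4769  0.0087] turn -0.1573 dist 429.0 deg -14.2
```

>>> {"name": "send_rows", "arguments": {
  "deltas": [
    [[-0.022,-0.043,0],-0.04],
    [[-0.045,-0.087,0],-0.08],
    [[-0.068,-0.131,0],-0.12],
    [[-0.09,-0.175,0],-0.157],
    [[-0.113,-0.218,0],-0.157]
  ]
}}

```text
clock: 14.48
tool_pos: [0.5028, 0.0045, 0.1952]
orientation: [180.0, 0.0, 179.6]
force: [0.9, 0.6, -0.4]
opening: 0.0701
gripper_force: 0.0
```

Run:
```python
from h import *
go(.5555,-.2195,.16,-180.5)
```

```text
shift [-0.0679 -0.2795  0.044 ] turn 0.001 dist 233.0 deg 0.1
```

>>> {"name": "send_rows", "arguments": {
  "deltas": [
    [[-0.011,-0.046,0.006],0],
    [[-0.022,-0.092,0.012],0],
    [[-0.033,-0.138,0.018],0],
    [[-0.044,-0.184,0.024],0],
    [[-0.056,-0.23,0.032],0]
  ]
}}

```text
clock: 14.9
tool_pos: [0.5458, -0.1802, 0.1694]
orientation: [-180.0, 0.0, 179.4]
force: [0.7, 0.6, -0.2]
opening: 0.0699
gripper_force: 0.0
```

>>> {"name": "send_rows", "arguments": {
  "deltas": [
    [[-0.006,-0.025,0.006],0],
    [[-0.012,-0.05,0.012],0],
    [[-0.012,-0.05,0.012],0],
    [[-0.012,-0.05,0.012],0],
    [[-0.012,-0.05,0.012],0]
  ]
}}

```text
clock: 15.32
tool_pos: [0.5545, -0.2181, 0.1596]
orientation: [180.0, -0.0, 179.3]
force: [0.3, -0.2, -1.5]
opening: 0.07
gripper_force: 0.0
```

Run:
```python
from h import *
go(.5555,-.2195,.099,-180.5)
o=ctrl.get_obs();s=snap("scene");x,y=(215,205);q=R.from_euler("xyz",o["orientation"],degrees=True)
A=cv2.resize(s["color"][y-40:y+40,x-40:x+40,::-1],(400,400),interpolation=3)
x,y=350,195;B=cv2.resize(s["color"][y-40:y+40,x-40:x+40,::-1],(400,400),interpolation=3)
cv2.imwrite("pics/c7.png",np.hstack([A,B]))
for v in(-.035,.035): print((proj(s,o["tool_pos"]+q.apply([0,v,.066]))[0]-[175,165])*5)
print((proj(s,T([.5555,-.219,-.01],[[a*.029,b*.029,.06] for a in(-1,1) for b in(-1,1)]))-[175,165])*5)
```

```text
shift [-0.0013 -0.0018  0.0757] turn -0.002 dist 61.0 deg -0.2
[109.88010977 177.29117872]
[224.16660744 181.34973684]
[[138.32497141 167.10620987]
 [230.09300265 170.21919674]
 [122.41502021 247.45918527]
 [216.14767785 250.68721757]]
```

View pics/c7.png

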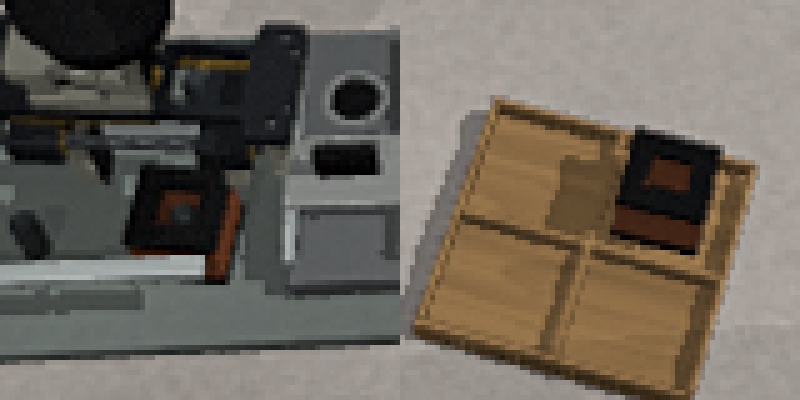

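>>> {"name": "send_rows", "arguments": {
  "deltas": [
    [[-0.001,-0.001,0.02],0.01],
    [[-0.001,-0.001,0.035],0.02],
    [[-0.001,-0.001,0.05],0.02],
    [[-0.001,-0.001,0.062],0.02],
    [[-0.001,-0.001,0.075],0.02]
  ]
}}

```text
clock: 15.78
tool_pos: [0.5559, -0.2182, 0.0997]
orientation: [-180.0, 0.1, 177.6]
force: [-0.4, -0.7, -1.1]
opening: 0.0703
gripper_force: 0.0
```

>>> {"name": "send_rows", "arguments": {
  "deltas": [
    [[0,0,0],0],
    [[0,0,0],0],
    [[0,0,0],0],
    [[0,0,0],0],
    [[0,0,0],0]
  ],
  "gripper": 0.4
}}

```text
clock: 16.2
tool_pos: [0.5556, -0.219, 0.1]
orientation: [180.0, 0.0, 177.5]
force: [0.6, 1.2, -2.4]
opening: 0.0578
gripper_force: 29.9
```

>>> {"name": "send_rows", "arguments": {
  "deltas": [
    [[0,0,-0.01],0],
    [[0,0,-0.025],0],
    [[0,0,-0.045],0],
    [[0,0,-0.07],0],
    [[0,0,-0.1],0]
  ]
}}

```text
clock: 16.62
tool_pos: [0.5547, -0.219, 0.1801]
orientation: [180.0, -0.1, 177.5]
force: [1.1, 0.6, -3.6]
opening: 0.058
gripper_force: 29.9
```

>>> {"name": "send_rows", "arguments": {
  "deltas": [
    [[0,0,-0.03],0],
    [[0,0,-0.03],0],
    [[0,0,-0.03],0],
    [[0,0,-0.03],0],
    [[0,0,-0.03],0]
  ]
}}

```text
clock: 17.03
tool_pos: [0.5547, -0.219, 0.2026]
orientation: [180.0, -0.1, 177.5]
force: [0.3, -0.0, -3.3]
opening: 0.058
gripper_force: 29.9
```

Run:
```python
from h import *
s,t=snap("scene"),snap("top")
for n,S in(("scene",s),("top",t)):
    for d in ctrl.cut_out(S,"tray")[:1]:
        c=max(cv2.findContours(d["pixels"].astype(np.uint8),0,1)[0],key=cv2.contourArea)
        print(n,d["conf"],cv2.boxPoints(cv2.minAreaRect(c)).round(1).tolist())
tr=np.load("pose.npz")["tray"];P=T(tr,[.0445,-.0445,.19])[0];print(P);go(*P,np.degrees(tr[2])+180)
o=ctrl.get_obs();print(o["opening"],o["force"])
```

```text
scene 0.58 [[311.79998779296875, 220.8000030517578], [326.3999938964844, 171.8000030517578], [382.0, 188.5], [367.29998779296875, 237.5]]
top 0.9 [[256.1000061035156, 235.0], [272.8999938964844, 177.60000610351562], [331.1000061035156, 194.60000610351562], [314.29998779296875, 252.0]]
[0.53915124 0.15303415 0.19      ]
shift [0.04   0.4638 0.0161] turn 0.1387 dist 373.0 deg 12.5
0.05782181611285405 [-0.34456701  0.40253599 -3.28488507]
```

Held, and the tray has not moved. I carry it over.

>>> {"name": "send_rows", "arguments": {
  "deltas": [
    [[0.004,0.047,0],0.03],
    [[0.008,0.094,0],0.06],
    [[0.012,0.141,0],0.09],
    [[0.016,0.188,0],0.12],
    [[0.02,0.235,0],0.139]
  ]
}}

```text
clock: 17.65
tool_pos: [0.5472, -0.0291, 0.2034]
orientation: [-180.0, -0.0, 164.9]
force: [0.6, 1.1, -4.0]
opening: 0.0578
gripper_force: 29.9
```

Run:
```python
from h import *
go(.539,.153,.17,165);print(ctrl.get_obs()["opening"])
```

```text
shift [0.0693 0.2171 0.0417] turn -0.0015 dist 185.0 deg -0.1
0.057778981329830774
```

>>> {"name": "send_rows", "arguments": {
  "deltas": [
    [[0.015,0.046,0.008],0],
    [[0.03,0.092,0.016],0],
    [[0.045,0.138,0.025],0],
    [[0.06,0.184,0.034],0],
    [[0.069,0.217,0.041],0]
  ]
}}

```text
clock: 18.07
tool_pos: [0.5385, 0.1542, 0.1702]
orientation: [-180.0, -0.0, 165.1]
force: [0.1, -0.9, -3.0]
opening: 0.0576
gripper_force: 29.9
```

Run:
```python
from h import *
go(.539,.153,.094,165);o=ctrl.get_obs();print(o["tool_pos"],o["opening"],o["force"])
s=snap("scene")
x,y=(345,195);cv2.imwrite("pics/c8.png",cv2.resize(s["color"][y-50:y+50,x-50:x+50,::-1],(500,500),interpolation=3))
```

```text
shift [-0.001  -0.0013  0.0953] turn 0.0012 dist 76.0 deg 0.1
[0.53853086 0.15423458 0.17020237] 0.05763553914067913 [ 0.05817332 -0.94063014 -2.9557764 ]
```

View pics/c8.png

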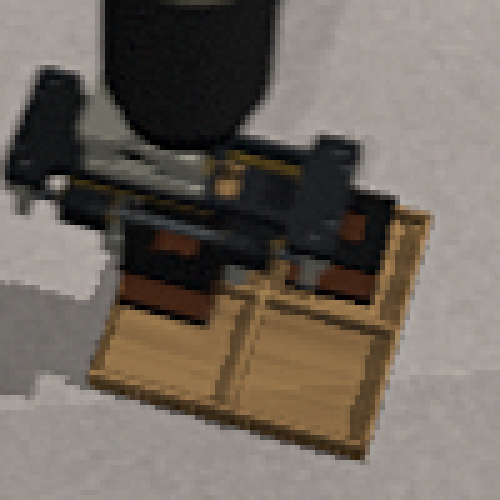

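>>> {"name": "send_rows", "arguments": {
  "deltas": [
    [[-0.001,-0.001,0.03],0],
    [[-0.001,-0.001,0.055],0],
    [[-0.001,-0.001,0.075],0],
    [[-0.001,-0.001,0.088],0],
    [[-0.001,-0.001,0.095],0]
  ]
}}

```text
clock: 18.53
tool_pos: [0.5391, 0.15, 0.0932]
orientation: [-179.9, -0.1, 165.0]
force: [-0.1, 0.6, -3.2]
opening: 0.0579
gripper_force: 29.9
```

>>> {"name": "send_rows", "arguments": {
  "deltas": [
    [[0,0,0.002],0],
    [[0,0,0.004],0],
    [[0,0,0.004],0],
    [[0,0,0.004],0],
    [[0,0,0.004],0]
  ]
}}

```text
clock: 18.95
tool_pos: [0.5401, 0.1506, 0.0925]
orientation: [179.9, 0.1, 165.0]
force: [0.7, 0.3, -3.0]
opening: 0.0578
gripper_force: 29.9
```

>>> {"name": "send_rows", "arguments": {
  "deltas": [
    [[0,0,0.002],0],
    [[0,0,0.003],0],
    [[0,0,0.003],0],
    [[0,0,0.003],0],
    [[0,0,0.003],0]
  ]
}}

```text
clock: 19.37
tool_pos: [0.5402, 0.1507, 0.0909]
orientation: [179.9, 0.1, 165.1]
force: [-3.3, -0.0, 9.0]
opening: 0.0582
gripper_force: 30.0
```

>>> {"name": "send_rows", "arguments": {
  "deltas": [
    [[0,0,0],0],
    [[0,0,0],0],
    [[0,0,0],0],
    [[0,0,0],0],
    [[0,0,0],0]
  ],
  "gripper": 0.8
}}

```text
clock: 19.78
tool_pos: [0.5398, 0.1504, 0.0893]
orientation: [180.0, 0.0, 165.0]
force: [-0.1, 0.4, -0.1]
opening: 0.0698
gripper_force: 0.0
```

>>> {"name": "send_rows", "arguments": {
  "deltas": [
    [[0,0,-0.02],0],
    [[0,0,-0.06],0],
    [[0,0,-0.11],0],
    [[0,-0.04,-0.12],0],
    [[0,-0.09,-0.12],0]
  ]
}}

```text
clock: 20.2
tool_pos: [0.5235, 0.0826, 0.1888]
orientation: [179.8, 0.3, 165.2]
force: [0.9, -1.1, 0.0]
opening: 0.07
gripper_force: 0.0
```

Run:
```python
from h import *
rig=np.load("pose.npz")["rig"];rig[0]=.5065
P=T(rig,[.057,.108,.18])[0];print(P);go(*P,np.degrees(rig[2])+180)
```

```text
[ 0.55468771 -0.11592984  0.18      ]
shift [-0.1009 -0.2301  0.0105] turn -0.2149 dist 201.0 deg -19.3
```

>>> {"name": "send_rows", "arguments": {
  "deltas": [
    [[-0.02,-0.046,0.002],-0.05],
    [[-0.04,-0.092,0.004],-0.1],
    [[-0.06,-0.138,0.006],-0.15],
    [[-0.08,-0.184,0.008],-0.2],
    [[-0.101,-0.23,0.01],-0.215]
  ],
  "gripper": 0
}}

```text
clock: 20.62
tool_pos: [0.5516, -0.1196, 0.1775]
orientation: [180.0, 0.0, -175.3]
force: [0.3, 0.2, 0.7]
opening: 0.0424
gripper_force: 0.0
```

>>> {"name": "send_rows", "arguments": {
  "deltas": [
    [[0,0,0],0],
    [[0,0,0],0],
    [[0,0,0],0],
    [[0,0,0],0],
    [[0,0,0],0]
  ]
}}

```text
clock: 21.03
tool_pos: [0.5517, -0.1166, 0.1775]
orientation: [180.0, 0.0, -175.5]
force: [-0.5, 0.5, -0.5]
opening: 0.009
gripper_force: 0.0
```

Run:
```python
from h import *
rig=np.load("pose.npz")["rig"];rig[0]=.5065
P=T(rig,[.057,.108,.128])[0];print(P);go(*P,np.degrees(rig[2])+180)
s,t=snap("scene"),snap("top");a=.029
for n,S in(("scene",s),("top",t)):
    for d in ctrl.boxes_of(S,"coil1"): 
        tr=np.load("pose.npz")["tray"];w=ray(S,np.array(d["xy"])*[640,400],.04);dd=w[:2]-tr[:2];c,q=np.cos(tr[2]),np.sin(tr[2])
        print(n,round(d["conf"],2),np.round([c*dd[0]+q*dd[1],-q*dd[0]+c*dd[1]],3))
x,y=(345,205);A=cv2.resize(s["color"][y-50:y+50,x-50:x+50,::-1],(400,400),interpolation=3)
x,y=(295,212);B=cv2.resize(t["color"][y-50:y+50,x-50:x+50,::-1],(400,400),interpolation=3)
cv2.imwrite("pics/c9.png",np.hstack([A,B]))
```

```text
[ 0.55468771 -0.11592984  0.128     ]
shift [-0.0038  0.0006  0.0618] turn -0.0012 dist 50.0 deg -0.1
scene 0.97 [ 0.047 -0.051]
scene 0.62 [-0.039  0.043]
scene 0.62 [-0.058 -0.546]
scene 0.6 [ 0.349 -0.405]
scene 0.44 [0.034 0.014]
top 0.92 [-0.07  -0.537]
top 0.71 [ 0.347 -0.4  ]
top 0.68 [ 0.032 -0.033]
top 0.64 [-0.047  0.05 ]
```

View pics/c9.png

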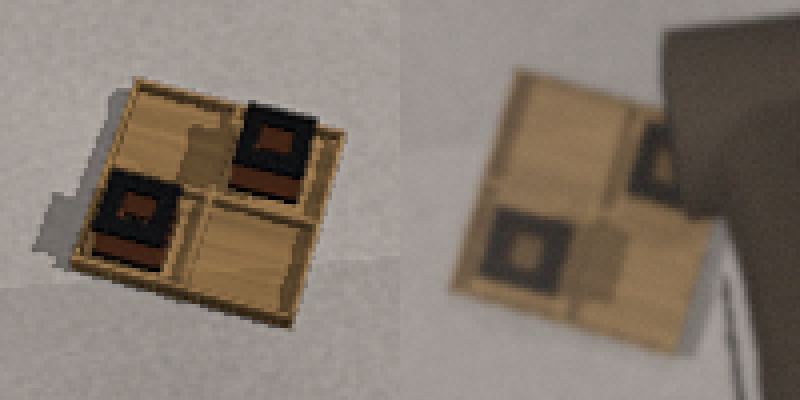

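Both coils sit inside opposite compartments, at (313,207)–(318,215) and (349,193) in the scene picture. Next I shut the catch.

>>> {"name": "send_rows", "arguments": {
  "deltas": [
    [[-0.004,0,0.02],0],
    [[-0.004,0,0.045],0],
    [[-0.004,0,0.061],0],
    [[-0.004,0,0.061],0],
    [[-0.004,0,0.061],0]
  ]
}}

```text
clock: 21.65
tool_pos: [0.5546, -0.1173, 0.1283]
orientation: [-180.0, -0.1, -175.6]
force: [0.6, 0.3, 0.6]
opening: 0.0001
gripper_force: 0.0
```

>>> {"name": "send_rows", "arguments": {
  "deltas": [
    [[0.015,0,0],0],
    [[0.03,0,0],0],
    [[0.045,0,0],0],
    [[0.06,0,0],0],
    [[0.06,0,0],0]
  ]
}}

```text
clock: 22.07
tool_pos: [0.5057, -0.1212, 0.1297]
orientation: [180.0, 0.1, -175.6]
force: [-0.3, -0.6, 0.3]
opening: 0.0004
gripper_force: 0.0
```

>>> {"name": "send_rows", "arguments": {
  "deltas": [
    [[0.01,0,0],0],
    [[0.02,0,0],0],
    [[0.03,0,0],0],
    [[0.036,0,0],0],
    [[0.036,0,0],0]
  ]
}}

```text
clock: 22.48
tool_pos: [0.4772, -0.1235, 0.1286]
orientation: [180.0, -0.0, -175.6]
force: [-0.3, 0.4, -0.0]
opening: 0.0001
gripper_force: 0.0
```

>>> {"name": "send_rows", "arguments": {
  "deltas": [
    [[0.003,0,0],0],
    [[0.005,0,0],0],
    [[0.005,0,0],0],
    [[0.005,0,0],0],
    [[0.005,0,0],0]
  ]
}}

```text
clock: 22.9
tool_pos: [0.4765, -0.1235, 0.1289]
orientation: [-180.0, 0.2, -175.6]
force: [6.9, -0.1, -2.6]
opening: 0.0002
gripper_force: 3.6
```

>>> {"name": "send_rows", "arguments": {
  "deltas": [
    [[0.002,0,0],0],
    [[0.004,0,0],0],
    [[0.004,0,0],0],
    [[0.004,0,0],0],
    [[0.004,0,0],0]
  ]
}}

```text
clock: 23.32
tool_pos: [0.476, -0.1233, 0.1294]
orientation: [-180.0, 0.5, -175.5]
force: [14.8, -1.1, -9.8]
opening: 0.0004
gripper_force: 7.4
```

>>> {"name": "send_rows", "arguments": {
  "deltas": [
    [[-0.015,0,0],0],
    [[-0.015,0,-0.04],0],
    [[-0.015,0,-0.08],0],
    [[-0.015,0,-0.13],0],
    [[-0.015,0,-0.13],0]
  ]
}}

```text
clock: 23.73
tool_pos: [0.4859, -0.1234, 0.2391]
orientation: [-179.9, 0.4, -175.5]
force: [1.0, 0.3, 1.1]
opening: 0.0005
gripper_force: 0.0
```

>>> {"name": "send_rows", "arguments": {
  "deltas": [
    [[0,0.05,0],0],
    [[0,0.1,0],0],
    [[0,0.13,0],0],
    [[0,0.13,0],0],
    [[0,0.13,0],0]
  ]
}}

```text
clock: 24.15
tool_pos: [0.4747, -0.0185, 0.2322]
orientation: [-180.0, -0.1, -175.5]
force: [0.3, 1.0, -0.0]
opening: 0.0008
gripper_force: 0.0
```

Run:
```python
from h import *
s,t=snap("scene"),snap("top")
A=cv2.resize(s["color"][130:250,160:400,::-1],(800,400),interpolation=3);print(ctrl.get_obs()["tool_pos"])
cv2.imwrite("pics/c10.png",A)
```

```text
[ 0.47482677 -0.01959593  0.23213943]
```

View pics/c10.png

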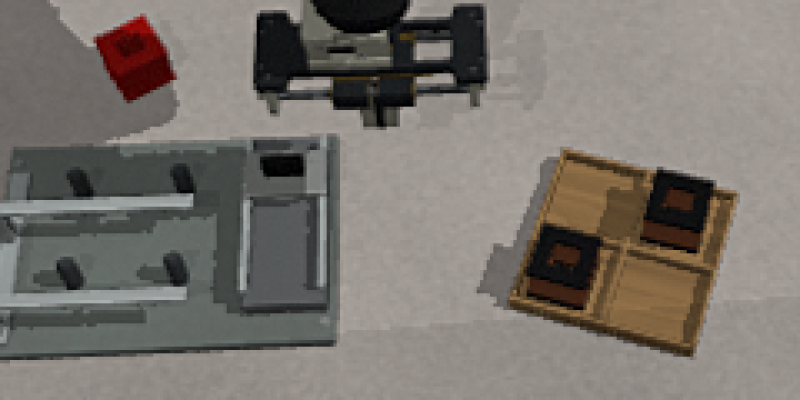

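The picture shows the catch shut, with its tab at (244,179). All four cores are bare, both coils lie flat in the tray, and the arm is clear.

```bash
python3 -c "
from plant import ctrl
print(ctrl.close_job())"
```

```text
the job is handed in; nothing more can be done
None
```

The job is handed in, but the judge's verdict was not shown: both fitted coils lie flat in their own tray compartments, the catch is pushed shut to its stop, and I did not touch the notebook, logger or plank.

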